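# Cap the filter canister and hold it on bleed

### The arm

A 6-joint arm with a two-finger parallel gripper is mounted at the origin on the work surface. World frame = base frame: x ahead of the robot, y to its left, z up, the work surface at z = 0. Lengths are in m, angles in rad, forces in N, time in s.
With the tool pointing down it reaches from about 0.275 to 0.775 m from the base axis. Payload 14.6 kg.
Tool frame: the origin (TCP) lies at the very end of the fingers, on their centre line; the grasp point (between the pads) lies 19 mm behind it; z points along the fingers, x is the direction in which the jaws open and shut, and the axes are right-handed (so a half turn about z gives the same grasp; the last joint's range is limited). The gripper opens to 85 mm and grips with 20 to 120 N. Pads are 22 mm wide; open, the fingers measure 114 mm over their backs; the gripper's body (76 mm by 85 mm) begins 54 mm behind the grasp point. The pads swing forward as they close: fully open they stand 13 mm farther back than shut.
Start: joints at [1.083, 0.263, -0.048, 1.259, 0, 1.415], TCP at [0.172, 0.496, 0.231] pointing down, gripper open.
Joint ranges: [-2.65, 2.65], [-0.89, 1.7], [-1.18, 1.37], [-2.13, 2.11], [-1.35, 1.29], [-3.14, 3.14]. Speed limits (rad/s): [1.89, 1.89, 2.57, 2.79, 3.14, 3.14].

### API

Orientations are given as a 3x3 rotation matrix whose columns are the frame's x, y, z axes.
In Python, from rig import status, cams, bot gives the robot as it stands.
- The arm moves only by the tool carry_out, never from a script. Its argument "targets" is a list of rows, each an object with "slide": the shift along the tool's x, y, z in m, a list of three; "spin": the turn about the tool's z in rad. A call has exactly 10 rows; each row is the pose to reach, as a shift and turn from the pose commanded when the call began, along the tool's axes at that moment; what a row does not reach only later rows make up. A row lasts 1/12 s, in which the tool goes at most 41.7 mm and 7.16 degrees, less where a joint would pass 70% of its speed; a pose out of reach is approached as far as the arm can. A call with a gripper value outside its range is refused whole. "claw" is the gripper's target within -1 to 1 (shut at 1, half-way at 0, fully open at -1), set as the call begins (left out, the last holds). The fingers move at their own pace and stop on an object; the grip force is fixed at half the most. Time passes only in rows, so rows that repeat a pose let the fingers close, or fill a call up. It gives the time, the measured TCP pose, the force and the opening at its end, in the units of the state.
- status.get_obs(): the state, without advancing time (a new reading comes with each control period).
- cams.grab_frame(name): name is "side" or "top"; returns a dict with "img" (480x640x3 uint8, red, green, blue), "range_z" (480x640 float32, m along the optical axis (not along the pixel's ray), 0 where there is no reading), "intrinsics" (3x3 intrinsics, pixels), "k1" (the pictures are not rectified: a ray, as slopes to the right and down, at radius r is drawn at 1 + k1 r^2 times it, then the intrinsics apply), "extrinsics" (4x4, takes a point from camera to world coordinates). Camera axes: x right, y down, z forward; pixel columns grow to the right and rows downward; lengths in m; the calibration is good to about 2 mm. A picture is of the moment at which its call begins.
- bot.hand_in(): hands the job in, once; it reports no verdict.
The state is a dict: "time_s": time; "joints": joint angles; "dq": joint speeds; "joint_efforts": joint torques, N m; "eef_pos": TCP position; "orientation": TCP orientation; "contact_force": force on the tool from outside, world axes, zero at the start; "torque": the same for the moment, N m; "finger_gap": finger opening in m.
Only numpy, scipy, OpenCV 4.12 (cv2) and the standard library are available. Lean on these libraries where they do the work, as an engineer would, in place of code of your own. Each camera call takes 0.05 s, during which the arm holds its last target. There are 200 camera calls.

### The job

Set the loose terracotta filter ball into the hollow on top of the three white balls in the filter canister, so that the four make a small pyramid, and let go of it. Then put the bayonet lid on the canister, its two pins down through the two slots of the collar and its flange down on the rim, and twist it clockwise (seen from above) halfway, until the orange pointer stands at the green mark, never on to where the catch clicks it locked; finish still gripping the lid and holding it there against its return spring. Leave the bottle, brush, thumbscrew and blue grid where they are.

Things in the scene. Friction and masses are not known exactly. Their poses are not given: they have to be found in the camera images.
- spare_center (a point): centre of the loose terracotta ball (ceramic, 48 mm across). It starts on a small fixed black ring stand (42 mm across, 15 mm high), its centre 34 mm above the table. Set on the three white balls its centre is 1 to 3 mm below the rim, on the canister's axis; released within 6 mm of there it settles by itself.
- spare: the same terracotta ball, about 50 g; its axes turn as it rolls. Grip it a few mm above its middle, so that the fingertips stay clear of the white balls, whose tops lie 16 mm below the rim, and open the fingers only a little inside the mouth (106 mm across).
- mouth (a point): centre of the canister's mouth at rim height, 74 mm above the table, z up. The white collar around it has an inner radius of 53 mm and two slots open upwards, 18 mm wide, reaching out to radius 64 mm, at this frame's +y and -y sides (white ticks on the blue rim). Its ledge is 6 mm thick; the lid's pins turn in the track beneath, only clockwise from the slots.
- canister: fixed round blue pot, 144 mm across, in a white drip tray of 190 by 170 mm (x by y), 22 mm high; origin under its centre, axes as mouth. Three white 48 mm balls lie on its floor, 64 mm below the rim. White, green and red marks on the rim show the orange pointer's start, halfway and locked places; the green one is on the +x axis.
- lid_grip (a point): point on the lid's axis in its black bar grip, 12 mm below the bar's top, 24 mm above the grey dome, 77 mm above the lid's underside. The bar is 60 mm long along this frame's y, 16 mm thick along x, 36 mm high: grip it across x. With the lid fitted, this point is 58 mm above the rim.
- lid: loose grey bayonet lid, 0.18 to 0.29 kg, upright at the start; origin under its plug, z up. Plug 101 mm across with a tapered foot, flange 124 mm across with its underside at z = 19 mm. Two round orange pins, 10 mm thick, at z = 6 mm, reach 61 mm from the axis along +y and -y, under two orange ticks on the flange, in line with the bar. The same after a half turn.
- vent (a joint): angle of the sprung bleed ring with the orange pointer outside the rim: 0 at the start, grows clockwise. The pins meet it after 0.12 rad of lid turn from mid-slot, then it follows the lid. 0.65 is halfway (green mark); the catch clicks from about 1.05; 1.3 is locked. Its spring pushes back with 0.12 N m at 0, 0.25 N m at halfway, and turns the lid back if let go.
- conditioner: small amber bottle, 44 mm across, 85 mm high, origin under its centre; bystander
- brush: brush with an orange handle, 170 mm long along its x, lying on the table; bystander
- thumbscrew: black plastic thumbscrew, 28 mm across, 30 mm high; bystander
- grid: blue plastic grid plate, 100 by 65 by 8 mm, lying flat; bystander
Things that resemble listed ones, but are neither listed nor needed, are in the scene too. Of the things shaped like the spare, the terracotta one is meant. What is shaped like the lid but brown is not meant.

How it is judged:
By the outcome, as a careful person would: the job done as asked, in the order asked, and still so for the second after the job is handed in, while the arm keeps its last pose, push and grip.
It also fails if it takes over 58 s, if anything falls off the work surface, if the arm or the gripper's body presses on something with over 40 N, if the wrist force passes 120 N, or if a joint passes its speed limit or range.

## Working session

There is one attempt and no reset: what is moved stays moved. The work goes in short steps, Python scripts to look and compute and a tool call to move; the robot and the scene stay as the last step left them, time stands still between calls to the robot, and variables do not carry over. Pictures are saved under pics/ and viewed, about 8 in all and at most 12, crops included, and the job is handed in when it is done.

Besides the shell and the picture viewer there is one more tool, called by a JSON object that holds its "method" and its "body", one argument or row to a line. carry_out: Moves the arm, as the interface text tells. Its arguments: {"type":"object","properties":{"targets":{"type":"array"},"claw":{"type":"number"}},"required":["targets"]}

```bash
mkdir -p pics
cat > h.py <<'E'
import numpy as np, cv2
from rig import status, cams, bot
def grab(n):
    f=cams.grab_frame(n); np.savez(f'/tmp/{n}.npz',**{k:np.asarray(v) for k,v in f.items()}); return f
def load(n): return dict(np.load(f'/tmp/{n}.npz'))
def ray(f,u,v):
    K=f['intrinsics']; k=float(f['k1']); d=np.array([(u-K[0,2])/K[0,0],(v-K[1,2])/K[1,1]]); s=d.copy()
    for _ in range(20): s=d/(1+k*(s@s))
    E=f['extrinsics']; return E[:3,3],E[:3,:3]@np.array([s[0],s[1],1])
def plane(f,u,v,z):
    o,r=ray(f,u,v); return o+r*(z-o[2])/r[2]
def depthpt(f,u,v):
    o,r=ray(f,u,v); return o+r*f['range_z'][int(round(v)),int(round(u))]
def save(f,name,box=None,s=1):
    im=cv2.cvtColor(f['img'],cv2.COLOR_RGB2BGR)
    if box: im=im[box[1]:box[3],box[0]:box[2]]
    cv2.imwrite('pics/'+name,cv2.resize(im,None,fx=s,fy=s,interpolation=cv2.INTER_CUBIC))
E
python3 - <<'E'
from h import *
a=grab('top');b=grab('side')
save(a,'top1.png');save(b,'side1.png')
for f in(a,b): print(f['extrinsics'].round(3),f['intrinsics'].round(1),f['k1'])
print(status.get_obs())
E
```

```text
[[-0.009 -0.98   0.2    0.337]
 [-1.     0.007 -0.012 -0.007]
 [ 0.01  -0.2   -0.98   1.264]
 [ 0.     0.     0.     1.   ]] [[566.4   0.  320. ]
 [  0.  566.4 231.2]
 [  0.    0.    1. ]] -0.06921922848079073
[[-0.761 -0.493  0.421  0.19 ]
 [-0.649  0.586 -0.486  0.458]
 [-0.007 -0.643 -0.766  0.831]
 [ 0.     0.     0.     1.   ]] [[487.3   0.  324.7]
 [  0.  487.3 240.4]
 [  0.    0.    1. ]] -0.09540731241640277
{'time_s': 0.1, 'joints': array([ 1.08270881e+00,  2.63431465e-01, -4.88293161e-02,  1.25941265e+00,
        1.63421217e-05,  1.41546424e+00]), 'dq': array([ 0.00114804, -0.00057893,  0.0005529 ,  0.00020959, -0.00051708,
        0.0009529 ]), 'joint_efforts': array([ 7.35347585e-04, -6.38577604e+01,  3.85065222e+01,  9.90893401e-03,
       -1.66255513e-04,  4.02502258e-05]), 'eef_pos': array([0.17139579, 0.49598668, 0.23091201]), 'orientation': array([[ 3.26648373e-01,  9.45145840e-01, -4.25743034e-04],
       [ 9.45145541e-01, -3.26648615e-01, -7.67026293e-04],
       [-8.64020083e-04, -1.51841240e-04, -9.99999615e-01]]), 'contact_force': array([ 0.57592626,  0.94570408, -0.59360216]), 'torque': array([-0.00668824,  0.02206503,  0.0125556 ]), 'finger_gap': 0.08518787292865992}
```

View pics/top1.png

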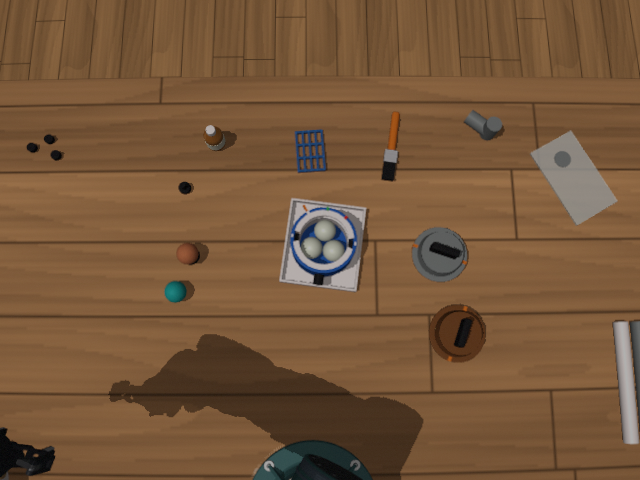

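View pics/side1.png

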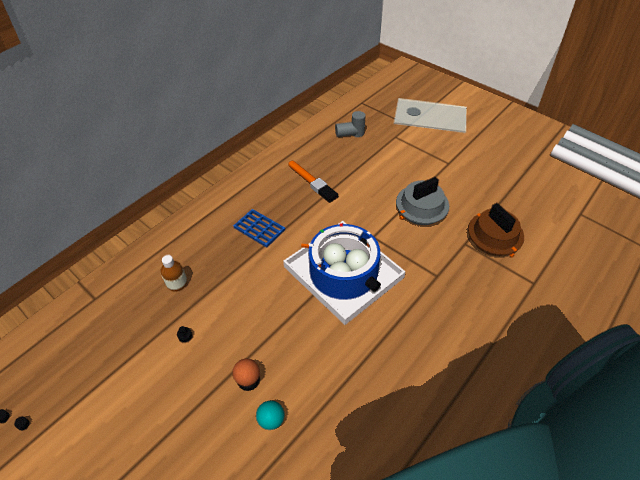

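The terracotta ball is at top (188,254) and side (246,373); the teal one at (176,292) is the wrong colour. The grey lid with the black bar is at top (440,254) and side (423,203); the brown one at (459,333) is excluded. The canister is at top (325,242). I'll confirm these in one enlarged crop and measure.

```bash
cat > m.py <<'E'
from h import *
def mask(f,lo,hi,box):
    h=cv2.cvtColor(f['img'],cv2.COLOR_RGB2HSV); m=cv2.inRange(h,np.array(lo),np.array(hi)); z=np.zeros_like(m); x0,y0,x1,y1=box; z[y0:y1,x0:x1]=m[y0:y1,x0:x1]; return z
def big(m):
    c=max(cv2.findContours(m,cv2.RETR_EXTERNAL,cv2.CHAIN_APPROX_NONE)[0],key=cv2.contourArea); return c
def tri(f,p,g,q):
    o1,r1=ray(f,*p);o2,r2=ray(g,*q); A=np.stack([r1,-r2],1); s=np.linalg.lstsq(A,o2-o1,rcond=None)[0]
    a=o1+s[0]*r1;b=o2+s[1]*r2; return (a+b)/2,np.linalg.norm(a-b)
E
python3 - <<'E'
from m import *
a,b=load('top'),load('side')
def crop(f,box,w,h): 
    x0,y0,x1,y1=box; return cv2.resize(f['img'][y0:y1,x0:x1],(w,h),interpolation=cv2.INTER_CUBIC)
r1=np.hstack([crop(a,(275,195,375,295),400,400),crop(b,(280,215,410,325),400,400)])
r2=np.hstack([crop(a,(400,215,500,265),400,200) ,crop(a,(160,232,210,307),133,200),crop(b,(390,170,460,230),267,200)])
cv2.imwrite('pics/mont.png',cv2.cvtColor(np.vstack([r1,r2]),cv2.COLOR_RGB2BGR))
cs=[]
for f,box in((a,(170,235,205,272)),(b,(225,352,266,395))):
    m=mask(f,(3,120,60),(14,255,255),box); c=big(m); e=cv2.minEnclosingCircle(c); print('ball',e,cv2.contourArea(c)); cs.append(e[0])
print(tri(a,cs[0],b,cs[1]), plane(a,*cs[0],.034),plane(b,*cs[1],.034))
# bar black top
for f,box in((a,(420,235,470,270)),(b,(405,170,445,205))):
    m=mask(f,(0,0,0),(180,255,45),box); c=big(m); r=cv2.minAreaRect(c); print('bar',r,cv2.contourArea(c)); 
    ys,xs=np.nonzero(m); p=np.array([depthpt(f,u,v) for u,v in zip(xs,ys)]); zt=np.percentile(p[:,2],90); t=p[p[:,2]>zt-.008]; q=t[:,:2]
    print(' ztop',zt,cv2.minAreaRect((q*1000).astype(np.float32)),t.mean(0))
# rim by depth
for f in (a,b):
    P=np.array([[*depthpt(f,u,v),u,v] for v in range(190,330) for u in range(270,420)]); k=abs(P[:,2]-.074)<.004; c=P[k&(abs(P[:,0]-.47)<.3)]; 
    print('rim',len(c),cv2.minEnclosingCircle((c[:,:2]*1000).astype(np.float32)),c[:,:2].min(0),c[:,:2].max(0))
    m=mask(f,(0,0,0),(255,255,255),(400,165,475,285)); ys,xs=np.nonzero(m); p=np.array([depthpt(f,u,v) for u,v in zip(xs,ys)]); t=p[(p[:,2]>.02)&(p[:,2]<.035)]; print('flange',len(t),cv2.minEnclosingCircle((t[:,:2]*1000).astype(np.float32)))
E
```

```text
ball ((187.0, 253.0), 24.758935928344727) 1106.0
ball ((245.5, 373.0), 28.65755844116211) 1584.0
(array([0.54145951, 0.27200156, 0.0268856 ]), np.float64(0.00238004460954543)) [0.54132073 0.27104378 0.034     ] [0.53723307 0.27313544 0.034     ]
bar ((444.7000427246094, 249.9000244140625), (29.72541046142578, 10.119288444519043), 18.434946060180664) 262.5
 ztop 0.09300326387843794 ((453.3930358886719, -149.6255340576172), (51.71273422241211, 363.6927185058594), 31.118436813354492) [ 0.53463283 -0.28434951  0.09570178]
bar ((425.16497802734375, 187.8711395263672), (13.707173347473145, 28.835830688476562), 66.03751373291016) 312.5
 ztop 0.08992513681318579 ((377.363525390625, 80.91403198242188), (46.68888854980469, 840.9892578125), 23.288728713989258) [ 0.52886046 -0.27221461  0.09727859]
rim 1339 ((569.0076904296875, -26.77816390991211), 79.72725677490234) [ 0.48946026 -0.10095075] [0.63846674 0.04047145]
flange 812 ((535.5510864257812, -286.70965576171875), 62.764854431152344)
rim 1514 ((553.0010375976562, -108.56185150146484), 153.897705078125) [ 0.48776844 -0.2614488 ] [0.63710619 0.04531157]
flange 698 ((494.0357666015625, -211.2767333984375), 135.07241821289062)
```

View pics/mont.png

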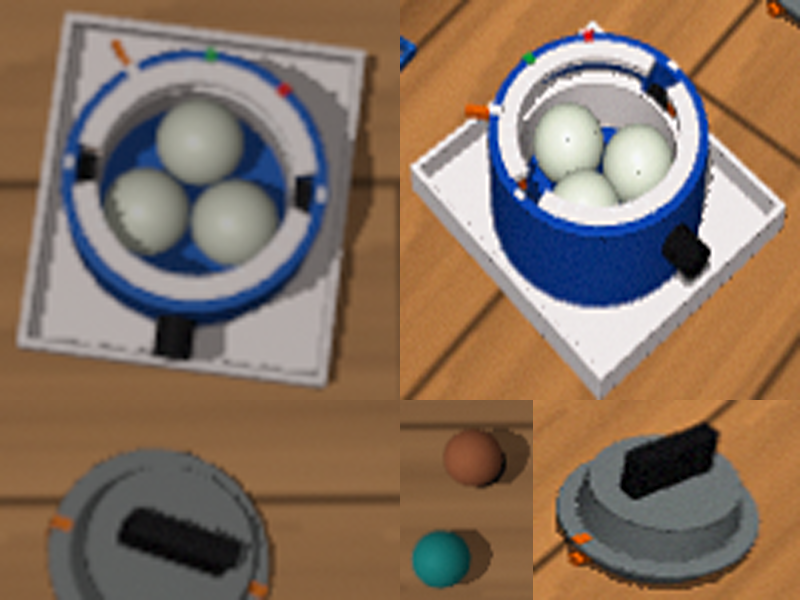

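The montage confirms it. The ball is reddish at top (188,254). The grey lid has ticks near top (415,246) and (464,262). The canister slots are at (297,236) and (351,243), green mark (327.5,208.7), red (346,217), pointer (305,208). Now the precise fits.

Run:
```python
from m import *
from scipy.optimize import least_squares
a,b=load('top'),load('side')
def cfit(q):
    s=least_squares(lambda p:np.hypot(q[:,0]-p[0],q[:,1]-p[1])-p[2],[*q.mean(0),.05],loss='soft_l1',f_scale=.001); return s.x.round(4),np.sqrt(np.mean(s.fun**2)).round(4)
cs=[]
for f,box in((a,(172,238,203,270)),(b,(228,354,264,391))):
    m=mask(f,(0,130,60),(180,255,255),box); 
    h=cv2.cvtColor(f['img'],cv2.COLOR_RGB2HSV); x0,y0,x1,y1=box
    cx,cy=(x0+x1)//2,(y0+y1)//2; print(h[cy,cx],h[y0,x0],h[cy,x0])
    R,G=f['img'][...,0].astype(float),f['img'][...,1].astype(float)
    m=np.zeros(h.shape[:2],np.uint8); m[y0:y1,x0:x1]=((R/(G+1))>1.75)[y0:y1,x0:x1]*255
    c=big(m); e=cv2.minEnclosingCircle(c); print('ball',e,cv2.contourArea(c),cv2.fitEllipse(c)); cs.append(cv2.fitEllipse(c)[0])
print(tri(a,cs[0],b,cs[1]), plane(a,*cs[0],.034),plane(b,*cs[1],.034))
def P(f,pts,z): return np.array([plane(f,u,v,z)[:2] for u,v in pts])
for n,f,seed,box in(('top',a,(308,262),(275,195,375,295)),('side',b,(313,243),(280,215,410,325))):
    m=mask(f,(0,0,110),(180,70,255),box); m=cv2.morphologyEx(m,cv2.MORPH_OPEN,np.ones((2,2),np.uint8))
    _,L,S,_=cv2.connectedComponentsWithStats(m); print(n,[(i,*s) for i,s in enumerate(S) if s[4]>60])
    # blue outer contour, hull
    mb=mask(f,(105,120,40),(130,255,255),box); hu=cv2.convexHull(big(mb))[:,0].astype(float)
    cen=np.array([.534,-.012]); 
    q=P(f,cv2.findContours(mb,cv2.RETR_EXTERNAL,cv2.CHAIN_APPROX_NONE)[0] and big(mb)[:,0].astype(float),.074)
    away=f['extrinsics'][:3,3][:2]; d=(q-q.mean(0))@(q.mean(0)-away)>0
    print(' blue far rim',cfit(q[d]))
    z=f['range_z']; x0,y0,x1,y1=box
    pp=np.array([depthpt(f,u,v) for v in range(y0,y1) for u in range(x0,x1)]); k=abs(pp[:,2]-.074)<.006; t=pp[k][:,:2]; t=t[np.hypot(*(t-np.median(t,0)).T)<.1]; print(' depth rim med z',np.median(pp[k][:,2]),'minEncl',cv2.minEnclosingCircle((t*1000).astype(np.float32)))
A=P(a,[(292,235),(355,243.2),(327.5,208.7)],.074); print('ticks',A,A[:2].mean(0),'yaw(+y dir)',np.arctan2(*(A[0]-A[1])[::-1])-np.pi/2)
B=P(b,[(280+518/400*130-0*0,0)] if 0 else [(280+520*0+.325*120,215+.275*195),(280+.325*273,215+.275*67),(280+.325*130,215+.275*57)],.074); print('ticks side',B,B[:2].mean(0),np.arctan2(*(B[0]-B[1])[::-1])-np.pi/2)
# lid
for f,box,fb in((a,(428,238,466,262),(400,215,480,290)),(b,(408,172,442,202),(390,165,460,230))):
    g=f['img'].max(2); m=np.zeros(g.shape,np.uint8); x0,y0,x1,y1=box; m[y0:y1,x0:x1]=(g[y0:y1,x0:x1]<50)*255
    q=P(f,big(m)[:,0].astype(float),.089); r=cv2.minAreaRect((q*1000).astype(np.float32)); print('bar',cv2.contourArea(big(m)),r)
    mo=mask(f,(5,170,130),(18,255,255),fb); _,_,S,C=cv2.connectedComponentsWithStats(mo); print([(s[4],c.round(1)) for s,c in zip(S[1:],C[1:]) if s[4]>3])
    h=cv2.cvtColor(f['img'],cv2.COLOR_RGB2HSV); m=mask(f,(0,0,50),(180,60,255),fb); e=big(m)[:,0].astype(float)
    for zz in(.019,.023,.026): print(' flange',zz,cfit(P(f,e,zz)))
T=P(a,[(415,245.8),(464.5,262.5)],.024); print('lidticks',T,T.mean(0),np.arctan2(*(T[0]-T[1])[::-1])-np.pi/2)
```

```text
[ 10 159 138] [ 15 136 131] [ 14 137 132]
ball ((190.0, 253.5), 9.552586555480957) 25.5 ((191.26614379882812, 253.2090606689453), (10.696370124816895, 16.685365676879883), 178.71990966796875)
[ 10 189 204] [ 14 155 184] [ 14 166 171]
ball ((245.69212341308594, 372.32757568359375), 14.330982208251953) 547.0 ((245.82215881347656, 372.0443420410156), (26.17243003845215, 26.852920532226562), 16.25289535522461)
(array([0.54511194, 0.26647556, 0.01507833]), np.float64(0.0027140272186754267)) [0.54079731 0.26158732 0.034     ] [0.53810872 0.27150263 0.034     ]
top [(0, np.int32(0), np.int32(0), np.int32(640), np.int32(480), np.int32(302745)), (1, np.int32(280), np.int32(199), np.int32(87), np.int32(94), np.int32(3091)), (2, np.int32(315), np.int32(221), np.int32(20), np.int32(20), np.int32(301)), (4, np.int32(304), np.int32(239), np.int32(17), np.int32(19), np.int32(244)), (5, np.int32(294), np.int32(242), np.int32(59), np.int32(29), np.int32(793))]
 blue far rim (array([ 0.5646, -0.0287,  0.0674]), np.float64(0.0024))
 depth rim med z 0.07518431003874237 minEncl ((568.5482177734375, -25.9
[... 952 characters left out ...]
[ 0.5376, -0.2888,  0.0605]), np.float64(0.0027))
 flange 0.023 (array([ 0.537 , -0.2879,  0.0604]), np.float64(0.0027))
 flange 0.026 (array([ 0.5365, -0.2872,  0.0602]), np.float64(0.0027))
bar 316.5 ((526.479736328125, -270.0997619628906), (79.13431549072266, 38.10139465332031), 69.9647445678711)
[(np.int32(12), array([402.2, 210.9])), (np.int32(11), array([400.5, 217.4]))]
 flange 0.019 (array([ 0.5355, -0.2894,  0.0611]), np.float64(0.0141))
 flange 0.023 (array([ 0.5338, -0.2857,  0.0608]), np.float64(0.014))
 flange 0.026 (array([ 0.5325, -0.2829,  0.0606]), np.float64(0.014))
lidticks [[ 0.55562558 -0.23397695]
 [ 0.5170159  -0.34330101]] [ 0.53632074 -0.28863898] -0.3394935836476338
```

{"method": "carry_out", "body": {
  "targets": [
    {"slide": [-0.005,0.02,0.005],"spin": -0.03},
    {"slide": [-0.0926,0.421,0.111],"spin": -0.193},
    {"slide": [-0.0926,0.421,0.111],"spin": -0.193},
    {"slide": [-0.0926,0.421,0.111],"spin": -0.193},
    {"slide": [-0.0926,0.421,0.111],"spin": -0.193},
    {"slide": [-0.0926,0.421,0.111],"spin": -0.193},
    {"slide": [-0.0926,0.421,0.111],"spin": -0.193},
    {"slide": [-0.0926,0.421,0.111],"spin": -0.193},
    {"slide": [-0.0926,0.421,0.111],"spin": -0.193},
    {"slide": [-0.0926,0.421,0.111],"spin": -0.193}
  ],
  "claw": -1
}}

```text
time_s: 0.93
eef_pos: [0.4966, 0.2964, 0.1329]
orientation: [[0.14, 0.99, -0.0], [0.99, -0.14, -0.0], [-0.0, -0.0, -1.0]]
contact_force: [0.6, 1.8, 0.6]
finger_gap: 0.0855
```

{"method": "carry_out", "body": {
  "targets": [
    {"slide": [-0.01,0.025,0.006],"spin": 0},
    {"slide": [-0.019,0.045,0.013],"spin": 0},
    {"slide": [-0.019,0.045,0.013],"spin": 0},
    {"slide": [-0.019,0.045,0.013],"spin": 0},
    {"slide": [-0.019,0.045,0.013],"spin": 0},
    {"slide": [-0.019,0.045,0.013],"spin": 0},
    {"slide": [-0.019,0.045,0.013],"spin": 0},
    {"slide": [-0.019,0.045,0.013],"spin": 0},
    {"slide": [-0.019,0.045,0.013],"spin": 0},
    {"slide": [-0.019,0.045,0.013],"spin": 0}
  ]
}}

```text
time_s: 1.77
eef_pos: [0.537, 0.2732, 0.1208]
orientation: [[0.139, 0.99, 0.0], [0.99, -0.139, 0.0], [0.0, 0.0, -1.0]]
contact_force: [0.5, 0.3, -0.3]
finger_gap: 0.0852
```

```bash
cat >> m.py <<'E'
def go(x,y,z,ang=None):
    """slide/spin needed from the measured pose; ang = world angle of tool x"""
    s=status.get_obs(); R=s['orientation']; a0=np.arctan2(R[1,0],R[0,0])
    print('slide',(R.T@(np.array([x,y,z])-s['eef_pos'])).round(4),'ang',a0.round(4),'spin',None if ang is None else round(a0-ang,4),s['eef_pos'].round(4),s['contact_force'].round(1),'j6',s['joints'][5].round(2))
E
python3 - <<'E'
from m import *
a,b=load('top'),load('side'); f=grab('side'); save(f,'s2.png',(190,320,300,420),5)
h=cv2.cvtColor(a['img'],cv2.COLOR_RGB2HSV)[238:272,172:206]
d=((h[...,0]<=11)&(h[...,1]>125)).astype(np.uint8)*255
c=big(cv2.morphologyEx(d,cv2.MORPH_OPEN,np.ones((3,3),np.uint8))); (u,v),r=cv2.minEnclosingCircle(c); print(u+172,v+238,r,cv2.contourArea(c),plane(a,u+172,v+238,.034))
go(.539,.271,.12,1.4312)
E
```

```text
187.19444465637207 253.2083330154419 11.029006004333496 335.0 [0.54085343 0.27059634 0.034     ]
slide [-0.0018  0.0023  0.0007] ang 1.4314 spin 0.0002 [0.537  0.2731 0.1207] [-0.5  0.2 -0.4] j6 0.47
```

View pics/s2.png

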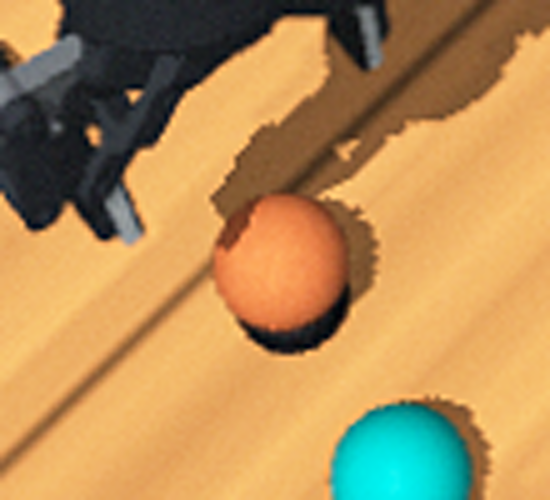

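The crop shows the terracotta ball on its black ring between the open fingers, with the teal one clear of them. Descending.

{"method": "carry_out", "body": {
  "targets": [
    {"slide": [-0.002,0.0025,0.015],"spin": 0},
    {"slide": [-0.002,0.0025,0.035],"spin": 0},
    {"slide": [-0.002,0.0025,0.055],"spin": 0},
    {"slide": [-0.002,0.0025,0.075],"spin": 0},
    {"slide": [-0.002,0.0025,0.09],"spin": 0},
    {"slide": [-0.002,0.0025,0.098],"spin": 0},
    {"slide": [-0.002,0.0025,0.102],"spin": 0},
    {"slide": [-0.002,0.0025,0.102],"spin": 0},
    {"slide": [-0.002,0.0025,0.102],"spin": 0},
    {"slide": [-0.002,0.0025,0.102],"spin": 0}
  ]
}}

```text
time_s: 2.65
eef_pos: [0.5399, 0.2707, 0.0195]
orientation: [[0.139, 0.99, 0.001], [0.99, -0.139, 0.0], [0.001, 0.001, -1.0]]
contact_force: [0.8, -0.4, 0.6]
finger_gap: 0.0853
```

{"method": "carry_out", "body": {
  "targets": [
    {"slide": [0,0,0],"spin": 0},
    {"slide": [0,0,0],"spin": 0},
    {"slide": [0,0,0],"spin": 0},
    {"slide": [0,0,0],"spin": 0},
    {"slide": [0,0,0],"spin": 0},
    {"slide": [0,0,0],"spin": 0},
    {"slide": [0,0,0],"spin": 0},
    {"slide": [0,0,0],"spin": 0},
    {"slide": [0,0,0],"spin": 0},
    {"slide": [0,0,0],"spin": 0}
  ],
  "claw": 1
}}

```text
time_s: 3.48
eef_pos: [0.54, 0.2712, 0.0192]
orientation: [[0.139, 0.99, 0.001], [0.99, -0.139, 0.001], [0.002, 0.001, -1.0]]
contact_force: [-0.7, 3.4, 5.9]
finger_gap: 0.0456
```

Run:
```python
from m import *
go(.539,.271,.018,1.4312); print(status.get_obs()['finger_gap'])
```

```text
slide [-0.0003 -0.001   0.0012] ang 1.4312 spin 0.0 [0.54   0.2712 0.0192] [-0.7  3.4  5.9] j6 0.47
0.045624726345642
```

{"method": "carry_out", "body": {
  "targets": [
    {"slide": [0,0,-0.002],"spin": 0},
    {"slide": [0,0,-0.008],"spin": 0},
    {"slide": [0,0,-0.02],"spin": 0},
    {"slide": [0,0,-0.04],"spin": 0},
    {"slide": [0,0,-0.06],"spin": 0},
    {"slide": [0,0,-0.08],"spin": 0},
    {"slide": [0,0,-0.1],"spin": 0},
    {"slide": [0,0,-0.115],"spin": 0},
    {"slide": [0,0,-0.12],"spin": 0},
    {"slide": [0,0,-0.12],"spin": 0}
  ]
}}

```text
time_s: 4.32
eef_pos: [0.5398, 0.2706, 0.1397]
orientation: [[0.139, 0.99, 0.002], [0.99, -0.139, 0.0], [0.001, 0.002, -1.0]]
contact_force: [-0.5, -0.3, -0.7]
finger_gap: 0.0456
```

Run:
```python
from m import *
s=status.get_obs();print(s['finger_gap'],s['eef_pos'])
f=grab('side');save(f,'s3.png',(190,290,310,400),5);g=grab('top')
o=s['eef_pos']
x=cv2.cvtColor(f['img'],cv2.COLOR_RGB2HSV)[290:400,190:310]; d=((x[...,0]<=11)&(x[...,1]>150)&(x[...,2]>120)).astype(np.uint8)*255
c=big(cv2.morphologyEx(d,cv2.MORPH_OPEN,np.ones((3,3),np.uint8)));(u,v),r=cv2.minEnclosingCircle(c);print(u+190,v+290,r,cv2.contourArea(c))
for dz in(.01,.013,.016):print(dz,plane(f,u+190,v+290,o[2]+dz))
```

```text
0.045628010767076066 [0.53983253 0.27059287 0.13973364]
236.78758239746094 339.3453140258789 14.596442222595215 353.0
0.01 [0.53826808 0.26936467 0.14973364]
0.013 [0.53673199 0.27019553 0.15273364]
0.016 [0.5351959  0.2710264  0.15573364]
```

View pics/s3.png

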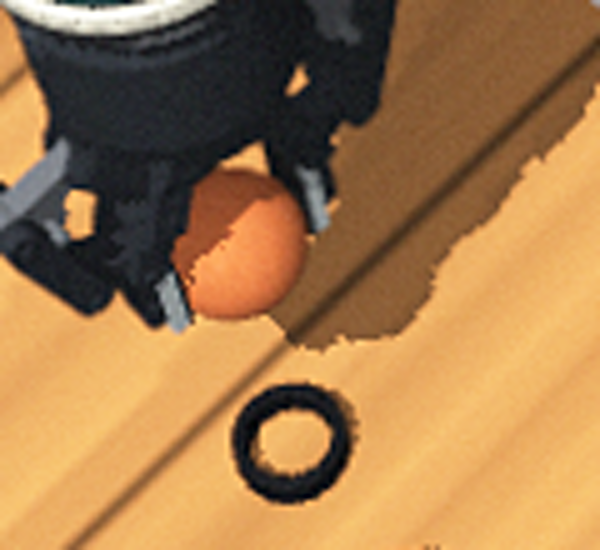

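Ball is held, its centre about 15 mm above the TCP. Carrying it over the canister.

{"method": "carry_out", "body": {
  "targets": [
    {"slide": [-0.005,0.001,0],"spin": 0},
    {"slide": [-0.02,0.004,0],"spin": 0},
    {"slide": [-0.045,0.01,0],"spin": 0},
    {"slide": [-0.075,0.016,0],"spin": 0},
    {"slide": [-0.11,0.024,0],"spin": 0},
    {"slide": [-0.145,0.031,0],"spin": 0},
    {"slide": [-0.18,0.039,0],"spin": 0},
    {"slide": [-0.21,0.045,0],"spin": 0},
    {"slide": [-0.24,0.052,0],"spin": 0},
    {"slide": [-0.265,0.057,0],"spin": 0}
  ]
}}

```text
time_s: 5.25
eef_pos: [0.5581, -0.0029, 0.138]
orientation: [[0.141, 0.99, -0.001], [0.99, -0.141, -0.0], [-0.0, -0.001, -1.0]]
contact_force: [0.2, -0.6, 0.2]
finger_gap: 0.0451
```

{"method": "carry_out", "body": {
  "targets": [
    {"slide": [-0.015,0.003,0.005],"spin": 0},
    {"slide": [-0.024,0.0055,0.012],"spin": 0},
    {"slide": [-0.028,0.006,0.02],"spin": 0},
    {"slide": [-0.028,0.006,0.03],"spin": 0},
    {"slide": [-0.028,0.006,0.04],"spin": 0},
    {"slide": [-0.028,0.006,0.045],"spin": 0},
    {"slide": [-0.028,0.006,0.045],"spin": 0},
    {"slide": [-0.028,0.006,0.045],"spin": 0},
    {"slide": [-0.028,0.006,0.045],"spin": 0},
    {"slide": [-0.028,0.006,0.045],"spin": 0}
  ]
}}

```text
time_s: 6.08
eef_pos: [0.5613, -0.0281, 0.094]
orientation: [[0.139, 0.99, 0.001], [0.99, -0.139, -0.0], [-0.0, 0.001, -1.0]]
contact_force: [-0.4, 0.2, -1.5]
finger_gap: 0.0452
```

Run:
```python
from m import *
go(.5615,-.0282,.06,1.4312); f=grab('side');g=grab('top'); 
i=cv2.resize(f['img'][190:320,270:410],(560,520),interpolation=2); j=cv2.resize(g['img'][190:295,280:340],(240,420),interpolation=2)
j=cv2.copyMakeBorder(j,0,100,0,0,0);cv2.imwrite('pics/s4.png',cv2.cvtColor(np.hstack([i,j]),cv2.COLOR_RGB2BGR))
```

```text
slide [-0.      0.0002  0.034 ] ang 1.4315 spin 0.0003 [ 0.5613 -0.0281  0.094 ] [-0.4  0.2 -1.5] j6 -0.06
```

View pics/s4.png

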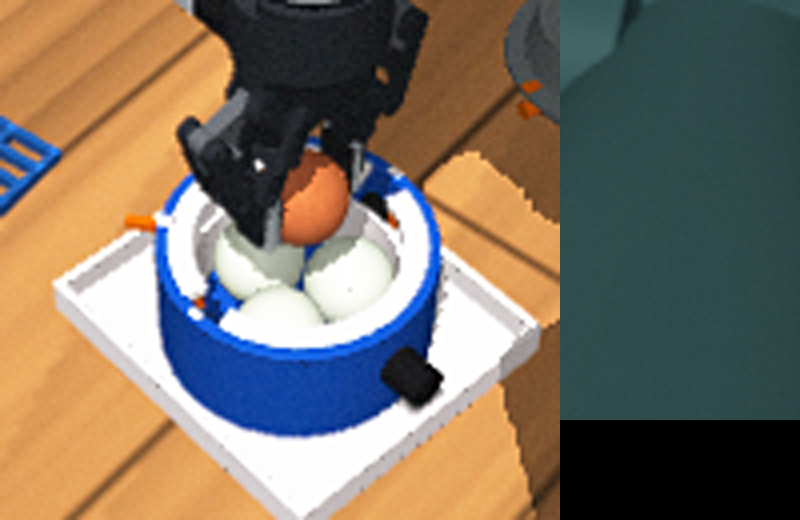

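The ball sits centred above the three whites, with the fingers inside the mouth.

{"method": "carry_out", "body": {
  "targets": [
    {"slide": [0,0,0.008],"spin": 0},
    {"slide": [0,0,0.016],"spin": 0},
    {"slide": [0,0,0.023],"spin": 0},
    {"slide": [0,0,0.027],"spin": 0},
    {"slide": [0,0,0.03],"spin": 0},
    {"slide": [0,0,0.032],"spin": 0},
    {"slide": [0,0,0.033],"spin": 0},
    {"slide": [0,0,0.033],"spin": 0},
    {"slide": [0,0,0.033],"spin": 0},
    {"slide": [0,0,0.033],"spin": 0}
  ]
}}

```text
time_s: 7.02
eef_pos: [0.5611, -0.0284, 0.0608]
orientation: [[0.139, 0.99, 0.0], [0.99, -0.139, -0.0], [-0.0, 0.0, -1.0]]
contact_force: [-0.4, 1.2, -0.7]
finger_gap: 0.045
```

{"method": "carry_out", "body": {
  "targets": [
    {"slide": [0,0,0.001],"spin": 0},
    {"slide": [0,0,0.001],"spin": 0},
    {"slide": [0,0,0.001],"spin": 0},
    {"slide": [0,0,0.001],"spin": 0},
    {"slide": [0,0,0.001],"spin": 0},
    {"slide": [0,0,0.001],"spin": 0},
    {"slide": [0,0,0.001],"spin": 0},
    {"slide": [0,0,0.001],"spin": 0},
    {"slide": [0,0,0.001],"spin": 0},
    {"slide": [0,0,0.001],"spin": 0}
  ],
  "claw": -0.45
}}

```text
time_s: 7.85
eef_pos: [0.5609, -0.0284, 0.0596]
orientation: [[0.139, 0.99, 0.0], [0.99, -0.139, 0.0], [0.0, 0.0, -1.0]]
contact_force: [0.1, 0.3, 0.3]
finger_gap: 0.0619
```

{"method": "carry_out", "body": {
  "targets": [
    {"slide": [0,0,-0.003],"spin": 0},
    {"slide": [0,0,-0.01],"spin": 0},
    {"slide": [0,0,-0.02],"spin": 0},
    {"slide": [0,0,-0.035],"spin": 0},
    {"slide": [0,0,-0.055],"spin": 0},
    {"slide": [0,0,-0.075],"spin": 0},
    {"slide": [0,0,-0.095],"spin": 0},
    {"slide": [0,0,-0.11],"spin": 0},
    {"slide": [0,0,-0.12],"spin": 0},
    {"slide": [0,0,-0.12],"spin": 0}
  ]
}}

```text
time_s: 8.68
eef_pos: [0.5619, -0.0286, 0.1826]
orientation: [[0.139, 0.99, 0.004], [0.99, -0.139, -0.001], [-0.0, 0.004, -1.0]]
contact_force: [0.6, 0.1, 0.0]
finger_gap: 0.0619
```

Run:
```python
from m import *
f=grab('side');g=grab('top'); go(.5365,-.287,.15,1.57-.34)
save(f,'s5.png',(280,200,410,325),4)
h=cv2.cvtColor(f['img'],cv2.COLOR_RGB2HSV)[215:290,300:390]; d=((h[...,0]<=12)&(h[...,1]>130)).astype(np.uint8)*255
c=big(cv2.morphologyEx(d,cv2.MORPH_OPEN,np.ones((3,3),np.uint8)));(u,v),r=cv2.minEnclosingCircle(c);print(u+300,v+215,r,plane(f,u+300,v+215,.072))
```

```text
slide [-0.2595  0.0117  0.03  ] ang 1.431 spin 0.201 [ 0.561  -0.0284  0.18  ] [-0.6 -0.1 -0.2] j6 -0.06
344.29400634765625 250.4325828552246 11.639670372009277 [ 0.56011456 -0.02861144  0.072     ]
```

View pics/s5.png

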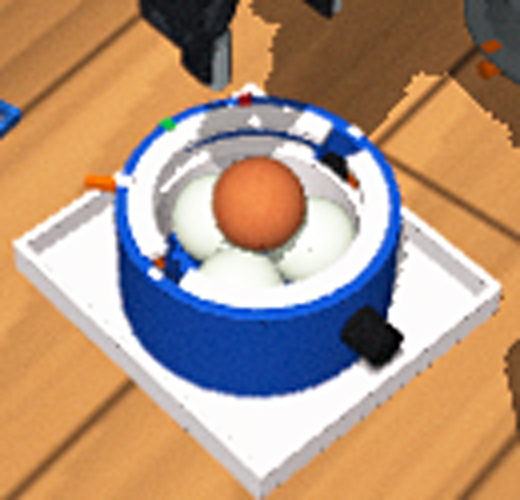

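The pyramid is set, ball at side (344,250) and about 1 mm from the mouth axis. The robot-frame mouth estimate is (0.5615, -0.0287). Next, the grey lid.

{"method": "carry_out", "body": {
  "targets": [
    {"slide": [-0.01,0,0],"spin": -0.06},
    {"slide": [-0.035,0.001,0],"spin": -0.18},
    {"slide": [-0.065,0.003,0],"spin": -0.3},
    {"slide": [-0.1,0.004,0.005],"spin": -0.42},
    {"slide": [-0.135,0.006,0.01],"spin": -0.54},
    {"slide": [-0.17,0.007,0.015],"spin": -0.66},
    {"slide": [-0.2,0.008,0.02],"spin": -0.78},
    {"slide": [-0.225,0.01,0.025],"spin": -0.9},
    {"slide": [-0.245,0.011,0.03],"spin": -1.02},
    {"slide": [-0.26,0.011,0.03],"spin": -1.14}
  ]
}}

```text
time_s: 9.62
eef_pos: [0.5346, -0.2888, 0.1476]
orientation: [[-0.844, 0.536, -0.002], [0.536, 0.844, 0.001], [0.003, 0.0, -1.0]]
contact_force: [-0.2, -0.2, 0.3]
finger_gap: 0.0617
```

Run:
```python
from m import *
go(.5357,-.288,.13,2.8036)
```

```text
slide [-0.0005  0.0013  0.0176] ang 2.5757 spin -0.2279 [ 0.5346 -0.2888  0.1476] [-0.2 -0.2  0.3] j6 -1.63
```

{"method": "carry_out", "body": {
  "targets": [
    {"slide": [0,0.001,0],"spin": -0.11},
    {"slide": [0,0.001,0.005],"spin": -0.2},
    {"slide": [0,0.001,0.01],"spin": -0.23},
    {"slide": [0,0.001,0.018],"spin": -0.23},
    {"slide": [0,0.001,0.018],"spin": -0.23},
    {"slide": [0,0.001,0.018],"spin": -0.23},
    {"slide": [0,0.001,0.018],"spin": -0.23},
    {"slide": [0,0.001,0.018],"spin": -0.23},
    {"slide": [0,0.001,0.018],"spin": -0.23},
    {"slide": [0,0.001,0.018],"spin": -0.23}
  ]
}}

```text
time_s: 10.45
eef_pos: [0.5362, -0.2866, 0.1318]
orientation: [[-0.942, 0.334, 0.0], [0.334, 0.942, -0.0], [-0.0, -0.0, -1.0]]
contact_force: [-0.6, 0.0, -0.3]
finger_gap: 0.0619
```

Run:
```python
from m import *
go(.5357,-.288,.059,2.8036); f=grab('side'); save(f,'s6.png',(370,120,490,240),5)
```

```text
slide [ 0.     -0.0015  0.0728] ang 2.8008 spin -0.0028 [ 0.5362 -0.2866  0.1318] [-0.6  0.  -0.3] j6 -1.85
```

View pics/s6.png

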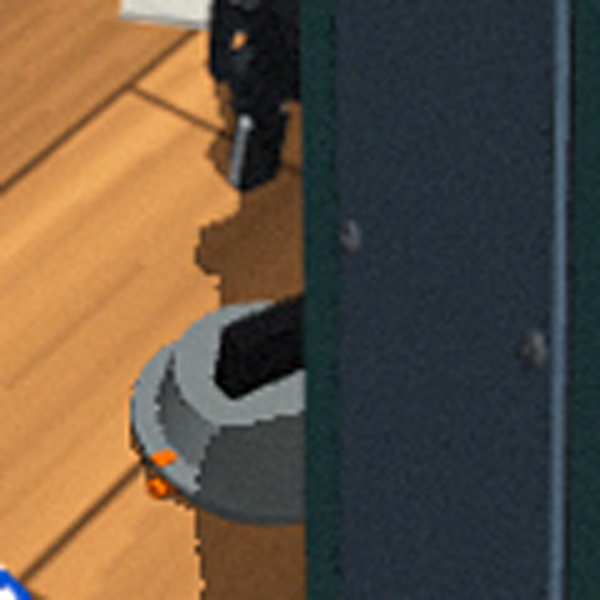

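The arm hides most of the lid here, but the lid is undisturbed. Descending and gripping.

{"method": "carry_out", "body": {
  "targets": [
    {"slide": [0,-0.0015,0.012],"spin": -0.003},
    {"slide": [0,-0.0015,0.028],"spin": -0.003},
    {"slide": [0,-0.0015,0.045],"spin": -0.003},
    {"slide": [0,-0.0015,0.058],"spin": -0.003},
    {"slide": [0,-0.0015,0.067],"spin": -0.003},
    {"slide": [0,-0.0015,0.072],"spin": -0.003},
    {"slide": [0,-0.0015,0.073],"spin": -0.003},
    {"slide": [0,-0.0015,0.073],"spin": -0.003},
    {"slide": [0,-0.0015,0.073],"spin": -0.003},
    {"slide": [0,-0.0015,0.073],"spin": -0.003}
  ]
}}

```text
time_s: 11.33
eef_pos: [0.536, -0.2882, 0.0593]
orientation: [[-0.944, 0.331, 0.001], [0.331, 0.944, -0.001], [-0.001, -0.0, -1.0]]
contact_force: [0.3, 0.2, -0.2]
finger_gap: 0.0619
```

{"method": "carry_out", "body": {
  "targets": [
    {"slide": [0,0,0],"spin": 0},
    {"slide": [0,0,0],"spin": 0},
    {"slide": [0,0,0],"spin": 0},
    {"slide": [0,0,0],"spin": 0},
    {"slide": [0,0,0],"spin": 0},
    {"slide": [0,0,0],"spin": 0},
    {"slide": [0,0,0],"spin": 0},
    {"slide": [0,0,0],"spin": 0},
    {"slide": [0,0,0],"spin": 0},
    {"slide": [0,0,0],"spin": 0}
  ],
  "claw": 1
}}

```text
time_s: 12.17
eef_pos: [0.5358, -0.2881, 0.0588]
orientation: [[-0.944, 0.331, 0.0], [0.331, 0.944, -0.0], [-0.0, -0.0, -1.0]]
contact_force: [0.6, 0.3, 4.7]
finger_gap: 0.0152
```

Run:
```python
from m import *
go(.5357,-.288,.059,2.8036); s=status.get_obs(); print(s['finger_gap'],s['torque'])
```

```text
slide [ 0.0001  0.     -0.0002] ang 2.804 spin 0.0004 [ 0.5358 -0.2881  0.0588] [0.6 0.3 4.7] j6 -1.86
0.015170405933130736 [-0.024717   -0.09612402  0.05589623]
```

{"method": "carry_out", "body": {
  "targets": [
    {"slide": [0,0,-0.002],"spin": 0},
    {"slide": [0,0,-0.008],"spin": 0},
    {"slide": [0,0,-0.02],"spin": 0},
    {"slide": [0,0,-0.035],"spin": 0},
    {"slide": [0,0,-0.055],"spin": 0},
    {"slide": [0,0,-0.075],"spin": 0},
    {"slide": [0,0,-0.095],"spin": 0},
    {"slide": [0,0,-0.112],"spin": 0},
    {"slide": [0,0,-0.124],"spin": 0},
    {"slide": [0,0,-0.13],"spin": 0}
  ]
}}

```text
time_s: 13.0
eef_pos: [0.5358, -0.2881, 0.1903]
orientation: [[-0.944, 0.331, 0.001], [0.331, 0.944, -0.001], [-0.001, -0.0, -1.0]]
contact_force: [1.0, -0.5, -2.3]
finger_gap: 0.0153
```

Run:
```python
from m import *
go(.5615,-.0287,.188,3.0026); s=status.get_obs(); print(s['finger_gap'],s['torque'])
```

```text
slide [0.0617 0.2533 0.0021] ang 2.8039 spin -0.1987 [ 0.5358 -0.2881  0.1903] [ 1.  -0.5 -2.3] j6 -1.86
0.015301867892010013 [-0.00655296 -0.03945656 -0.00449918]
```

{"method": "carry_out", "body": {
  "targets": [
    {"slide": [0.001,0.005,0],"spin": 0},
    {"slide": [0.005,0.02,0],"spin": -0.02},
    {"slide": [0.01,0.042,0],"spin": -0.04},
    {"slide": [0.017,0.07,0],"spin": -0.06},
    {"slide": [0.025,0.102,0],"spin": -0.08},
    {"slide": [0.033,0.135,0],"spin": -0.1},
    {"slide": [0.041,0.168,0],"spin": -0.13},
    {"slide": [0.048,0.198,0],"spin": -0.16},
    {"slide": [0.054,0.223,0],"spin": -0.18},
    {"slide": [0.058,0.24,0],"spin": -0.199}
  ]
}}

```text
time_s: 13.83
eef_pos: [0.5594, -0.0388, 0.1876]
orientation: [[-0.991, 0.134, -0.002], [0.134, 0.991, 0.001], [0.002, 0.001, -1.0]]
contact_force: [1.1, 0.1, -1.8]
finger_gap: 0.0151
```

{"method": "carry_out", "body": {
  "targets": [
    {"slide": [0.002,0.008,0],"spin": 0},
    {"slide": [0.001,0.013,0],"spin": 0},
    {"slide": [0.001,0.013,0],"spin": 0},
    {"slide": [0.001,0.013,0.004],"spin": 0},
    {"slide": [0.001,0.013,0.008],"spin": 0},
    {"slide": [0.001,0.013,0.012],"spin": 0},
    {"slide": [0.001,0.013,0.016],"spin": 0},
    {"slide": [0.001,0.013,0.018],"spin": 0},
    {"slide": [0.001,0.013,0.018],"spin": 0},
    {"slide": [0.001,0.013,0.018],"spin": 0}
  ]
}}

```text
time_s: 14.67
eef_pos: [0.5612, -0.0294, 0.1705]
orientation: [[-0.99, 0.138, -0.0], [0.138, 0.99, 0.0], [0.0, 0.0, -1.0]]
contact_force: [1.1, -1.1, -2.3]
finger_gap: 0.0153
```

Run:
```python
from m import *
from scipy.optimize import least_squares
go(.5615,-.0287,.165,3.0026); f=grab('side'); g=grab('top'); o=status.get_obs()['eef_pos']
save(f,'s7.png',(270,140,420,330),3)
z0=o[2]-.058
h=cv2.cvtColor(f['img'],cv2.COLOR_RGB2HSV); m=mask(f,(5,170,130),(18,255,255),(270,140,420,330)); _,_,S,C=cv2.connectedComponentsWithStats(m)
for s,c in zip(S[1:],C[1:]):
    if s[4]>2: print(s[4],c.round(1),'pin@',plane(f,*c,z0+.006).round(4),'tick@',plane(f,*c,z0+.024).round(4))
```

```text
slide [-0.0002  0.0008  0.0055] ang 3.0027 spin 0.0001 [ 0.5612 -0.0294  0.1705] [ 1.1 -1.1 -2.3] j6 -1.63
234 [300.9 170.9] pin@ [ 0.7488 -0.1106  0.1187] tick@ [ 0.7347 -0.0962  0.1367]
30 [304.4 245.1] pin@ [0.6032 0.0399 0.1187] tick@ [0.5927 0.0505 0.1367]
15 [322.5 244.4] pin@ [0.5782 0.0166 0.1187] tick@ [0.5683 0.0277 0.1367]
20 [322.  251.4] pin@ [0.5676 0.0301 0.1187] tick@ [0.5581 0.0409 0.1367]
5 [344. 258.] pin@ [0.5264 0.0157 0.1187] tick@ [0.5179 0.0269 0.1367]
4 [319.5 265.5] pin@ [0.5497 0.0581 0.1187] tick@ [0.5406 0.0682 0.1367]
```

View pics/s7.png

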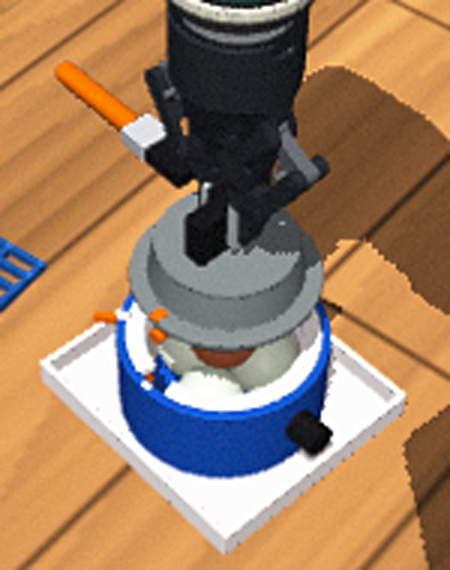

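The lid hangs level over the canister. Its +y pin, at side (322,251), projects to within about 1 mm of the slot line. Lowering.

{"method": "carry_out", "body": {
  "targets": [
    {"slide": [0,0.0005,0.005],"spin": 0},
    {"slide": [0,0.0005,0.012],"spin": 0},
    {"slide": [0,0.0005,0.019],"spin": 0},
    {"slide": [0,0.0005,0.026],"spin": 0},
    {"slide": [0,0.0005,0.031],"spin": 0},
    {"slide": [0,0.0005,0.035],"spin": 0},
    {"slide": [0,0.0005,0.037],"spin": 0},
    {"slide": [0,0.0005,0.039],"spin": 0},
    {"slide": [0,0.0005,0.041],"spin": 0},
    {"slide": [0,0.0005,0.043],"spin": 0}
  ]
}}

```text
time_s: 15.6
eef_pos: [0.5614, -0.0288, 0.1276]
orientation: [[-0.99, 0.138, 0.0], [0.138, 0.99, -0.0], [-0.0, -0.0, -1.0]]
contact_force: [-0.3, -0.0, -2.0]
finger_gap: 0.0149
```

{"method": "carry_out", "body": {
  "targets": [
    {"slide": [0,0,0.001],"spin": 0},
    {"slide": [0,0,0.002],"spin": 0},
    {"slide": [0,0,0.003],"spin": 0},
    {"slide": [0,0,0.004],"spin": 0},
    {"slide": [0,0,0.005],"spin": 0},
    {"slide": [0,0,0.006],"spin": 0},
    {"slide": [0,0,0.007],"spin": 0},
    {"slide": [0,0,0.008],"spin": 0},
    {"slide": [0,0,0.008],"spin": 0},
    {"slide": [0,0,0.008],"spin": 0}
  ]
}}

```text
time_s: 16.43
eef_pos: [0.5613, -0.0288, 0.1195]
orientation: [[-0.99, 0.138, -0.0], [0.138, 0.99, -0.0], [0.0, -0.0, -1.0]]
contact_force: [-0.4, -0.7, -1.9]
finger_gap: 0.0151
```

Run:
```python
from m import *
go(.5615,-.0287,.113,3.0026); print(status.get_obs()['torque'])
```

```text
slide [-0.0002  0.0001  0.0065] ang 3.003 spin 0.0004 [ 0.5613 -0.0288  0.1195] [-0.4 -0.7 -1.9] j6 -1.63
[-0.0042532   0.01531455 -0.04911494]
```

{"method": "carry_out", "body": {
  "targets": [
    {"slide": [0,0,0.001],"spin": 0},
    {"slide": [0,0,0.002],"spin": 0},
    {"slide": [0,0,0.003],"spin": 0},
    {"slide": [0,0,0.004],"spin": 0},
    {"slide": [0,0,0.005],"spin": 0},
    {"slide": [0,0,0.006],"spin": 0},
    {"slide": [0,0,0.0065],"spin": 0},
    {"slide": [0,0,0.007],"spin": 0},
    {"slide": [0,0,0.007],"spin": 0},
    {"slide": [0,0,0.007],"spin": 0}
  ]
}}

```text
time_s: 17.27
eef_pos: [0.5613, -0.0288, 0.1139]
orientation: [[-0.99, 0.138, 0.001], [0.138, 0.99, -0.0], [-0.001, -0.0, -1.0]]
contact_force: [-7.0, 1.1, 21.2]
finger_gap: 0.0149
```

Contact came at TCP z 0.1139, which fits the flange being on the rim (expected about 0.114). I'll ease the push and begin the clockwise twist.

{"method": "carry_out", "body": {
  "targets": [
    {"slide": [0.0003,0,-0.0005],"spin": 0},
    {"slide": [0.0003,0,-0.0008],"spin": 0},
    {"slide": [0.0003,0,-0.0008],"spin": 0.03},
    {"slide": [0.0003,0,-0.0008],"spin": 0.06},
    {"slide": [0.0003,0,-0.0008],"spin": 0.1},
    {"slide": [0.0003,0,-0.0008],"spin": 0.14},
    {"slide": [0.0003,0,-0.0008],"spin": 0.18},
    {"slide": [0.0003,0,-0.0008],"spin": 0.22},
    {"slide": [0.0003,0,-0.0008],"spin": 0.25},
    {"slide": [0.0003,0,-0.0008],"spin": 0.25}
  ]
}}

```text
time_s: 18.1
eef_pos: [0.5612, -0.0287, 0.1139]
orientation: [[-0.925, 0.38, 0.001], [0.38, 0.925, -0.0], [-0.001, 0.0, -1.0]]
contact_force: [-2.8, 1.6, 9.1]
finger_gap: 0.015
```

Run:
```python
from m import *
go(.5613,-.0288,.1139,3.0026-.77); print(status.get_obs()['torque'])
```

```text
slide [-0.0001 -0.0001  0.    ] ang 2.7515 spin 0.5189 [ 0.5612 -0.0287  0.1139] [-2.8  1.6  9.1] j6 -1.38
[0.16778065 0.48602038 0.26671771]
```

{"method": "carry_out", "body": {
  "targets": [
    {"slide": [0,0,0],"spin": 0.04},
    {"slide": [0,0,0],"spin": 0.09},
    {"slide": [0,0,0],"spin": 0.15},
    {"slide": [0,0,0],"spin": 0.21},
    {"slide": [0,0,0],"spin": 0.27},
    {"slide": [0,0,0],"spin": 0.33},
    {"slide": [0,0,0],"spin": 0.38},
    {"slide": [0,0,0],"spin": 0.42},
    {"slide": [0,0,0],"spin": 0.45},
    {"slide": [0,0,0],"spin": 0.46}
  ]
}}

```text
time_s: 18.93
eef_pos: [0.5609, -0.0285, 0.1139]
orientation: [[-0.66, 0.751, 0.0], [0.751, 0.66, 0.0], [-0.0, 0.0, -1.0]]
contact_force: [-5.1, 2.3, 11.3]
finger_gap: 0.0151
```

Run:
```python
from m import *
go(.5613,-.0288,.1139,3.0026-.77); print(status.get_obs()['torque'])
f=grab('side');g=grab('top');save(f,'s8.png',(270,190,410,320),5)
m=mask(f,(5,170,130),(18,255,255),(285,215,360,270)); _,_,S,C=cv2.connectedComponentsWithStats(m); M=np.array([.5598,-.028])
for s,c in zip(S[1:],C[1:]):
    if s[4]>2: p=plane(f,*c,.07)[:2]-M; print('or',s[4],c.round(1),p.round(4),np.hypot(*p),np.arctan2(p[1],p[0]))
m=mask(f,(40,100,60),(80,255,255),(285,215,400,270)); _,_,S,C=cv2.connectedComponentsWithStats(m)
for s,c in zip(S[1:],C[1:]): p=plane(f,*c,.074)[:2]-M; print('gr',s[4],c.round(1),np.hypot(*p),np.arctan2(p[1],p[0]))
p0=load('side')
```

```text
slide [-0.0005  0.0001  0.    ] ang 2.292 spin 0.0594 [ 0.5609 -0.0285  0.1139] [-5.1  2.3 11.3] j6 -0.92
[0.29199539 0.89301964 0.55273119]
or 27 [315.3 229.4] [ 0.0826 -0.0066] 0.08289328924852919 -0.07942080330310546
or 12 [315.5 248. ] [0.0496 0.0305] 0.05820310463724912 0.5522811182852131
gr 8 [321.5 230.5] 0.06922868304297453 -0.14632613961445667
```

View pics/s8.png

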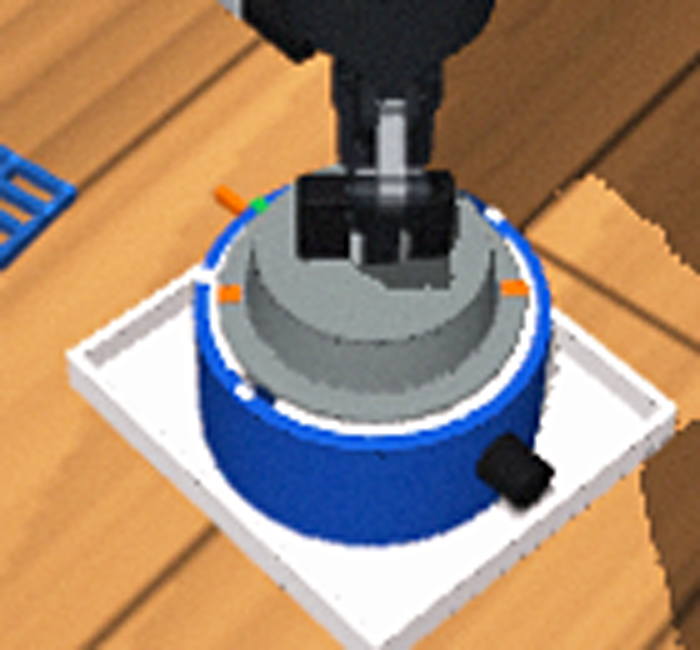

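The pointer is at side (315,229) and the green mark at (321.5,230.5), so it is about 0.06 rad short; the tool angle says 0.059. Finishing the turn.

{"method": "carry_out", "body": {
  "targets": [
    {"slide": [0.0004,-0.0002,0],"spin": 0.015},
    {"slide": [0.0004,-0.0002,0],"spin": 0.03},
    {"slide": [0.0004,-0.0002,0],"spin": 0.045},
    {"slide": [0.0004,-0.0002,0],"spin": 0.058},
    {"slide": [0.0004,-0.0002,0],"spin": 0.062},
    {"slide": [0.0004,-0.0002,0],"spin": 0.062},
    {"slide": [0.0004,-0.0002,0],"spin": 0.062},
    {"slide": [0.0004,-0.0002,0],"spin": 0.062},
    {"slide": [0.0004,-0.0002,0],"spin": 0.062},
    {"slide": [0.0004,-0.0002,0],"spin": 0.062}
  ]
}}

```text
time_s: 19.87
eef_pos: [0.5606, -0.0283, 0.114]
orientation: [[-0.614, 0.789, 0.001], [0.789, 0.614, 0.0], [-0.0, 0.001, -1.0]]
contact_force: [-4.3, 2.1, 9.1]
finger_gap: 0.0152
```

{"method": "carry_out", "body": {
  "targets": [
    {"slide": [0,0,0],"spin": 0},
    {"slide": [0,0,0],"spin": 0},
    {"slide": [0,0,0],"spin": 0},
    {"slide": [0,0,0],"spin": 0},
    {"slide": [0,0,0],"spin": 0},
    {"slide": [0,0,0],"spin": 0},
    {"slide": [0,0,0],"spin": 0},
    {"slide": [0,0,0],"spin": 0},
    {"slide": [0,0,0],"spin": 0},
    {"slide": [0,0,0],"spin": 0}
  ]
}}

```text
time_s: 20.7
eef_pos: [0.5607, -0.0283, 0.114]
orientation: [[-0.614, 0.789, 0.001], [0.789, 0.614, 0.0], [-0.0, 0.001, -1.0]]
contact_force: [-3.0, 2.8, 10.7]
finger_gap: 0.0152
```

Run:
```python
from m import *
go(.5613,-.0288,.1139,3.0026-.77); s=status.get_obs();print(s['torque'],s['finger_gap'])
f=grab('side');save(f,'s9.png',(280,200,370,270),8); M=np.array([.5598,-.028])
for n,lo,hi,z in(('or',(5,170,130),(18,255,255),.07),('gr',(40,100,60),(80,255,255),.074)):
    m=mask(f,lo,hi,(285,210,400,270)); _,_,S,C=cv2.connectedComponentsWithStats(m)
    for s,c in zip(S[1:],C[1:]):
        if s[4]>2: p=plane(f,*c,z)[:2]-M; print(n,s[4],c.round(1),np.hypot(*p),np.arctan2(p[1],p[0]))
```

```text
slide [-0.0008  0.0002  0.0001] ang 2.2318 spin -0.0008 [ 0.5607 -0.0283  0.114 ] [-3.   2.8 10.7] j6 -0.86
[0.37215636 0.71711861 0.48563359] 0.015200394519417484
or 27 [316.8 228.2] 0.08319392875223225 -0.13459499346896034
or 12 [315.5 247. ] 0.05868760543063483 0.5085952311445191
or 13 [372.7 249. ] 0.057661996821396264 -2.338132229555541
gr 7 [321.6 230.7] 0.06868800848202307 -0.1423316497191056
```

View pics/s9.png

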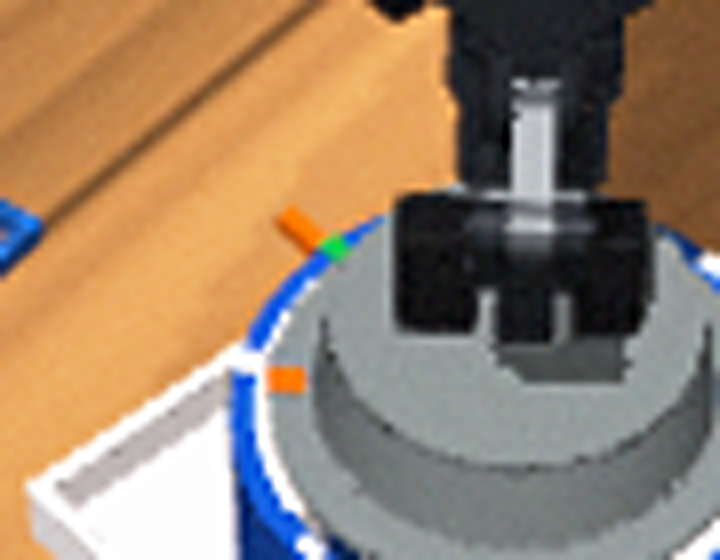

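The pointer at (317,228) is in line with the green mark at (322,231), within 0.01 rad. The lid is flat on the rim, gripped and steady, so I'm handing in.

```bash
python3 -c "
from rig import bot
print(bot.hand_in())"
```

```text
the job is handed in; nothing more can be done
None
```

The terracotta ball is on the three white balls, and the lid is fitted and turned to the green mark. The arm is still gripping it and holding it against the spring. I handed in at about 21 s of the 58 s allowed.

- **Ball:** after release, the side camera put its centre about 1 mm from the mouth axis.
- **Lid seating:** the pins went through the slots with no resistance. The flange met the rim at TCP height 0.1139 m, against about 0.114 m expected.
- **Twist:** it stopped with the pointer within 0.01 rad of the green mark in the side camera, and the tool angle was within 0.001 rad of the planned turn. It never came near the catch. The last reading was about 11 N of downward push and about 0.49 N m of twist resistance, which is the spring plus friction.
- **Bystanders:** I never reached for the bottle, brush, thumbscrew or grid. I did not re-measure their positions at the end.

Some readings disagreed:

- **Cameras:** the two views differed by 3–4 mm in x, so I averaged them and corrected against the robot's own position.
- **Ball grip:** the finger opening read about 45.5 mm on the 48 mm ball, but the ball did not slip in a way that mattered.
- **Side push:** a side force of 3–5 N on the lid remained through the twist.

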